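# Finish the second course of a bench radiation shield in running bond

## Robot

A 6-joint arm with a two-finger parallel gripper is mounted at the origin on the work surface. World frame = base frame: x ahead of the robot, y to its left, z up, the work surface at z = 0. Lengths are in mm, angles in rad, forces in N, time in s.
With the tool pointing down it reaches from about 275 to 750 mm from the base axis. Payload 10.2 kg.
Tool frame: the origin (TCP) lies between the finger pads; the fingertips stand 17 mm ahead of it and the grasp point (between the pads) lies 2 mm behind it; z points along the fingers, y is the line along which they close (so a half turn about z gives the same grasp; the last joint's range is limited). The gripper opens to 85 mm and grips with 20 to 120 N. Pads are 22 mm wide; open, the fingers measure 114 mm over their backs; the gripper's body (76 mm by 85 mm) begins 54 mm behind the grasp point. The pads swing forward as they close: fully open they stand 13 mm farther back than shut.
Start: joints at [0.953, 0.313, 1.498, -0, 1.331, -0.223], TCP at [201.94, 484.614, 212.794] pointing down, gripper open.
Joint ranges: [-2.94, 2.94], [-0.97, 2.17], [0.19, 2.56], [-1.23, 4.37], [0.02, 3.11], [-2.88, 2.88]. Speed limits (rad/s): [2.39, 2.39, 3.01, 3.14, 3.14, 3.14].

## Interface

Orientations are given as a unit quaternion [w, x, y, z].
In Python, from rig import * gives the robot as it stands.
- The arm moves only by the tool step_arm, never from a script. Its argument "commands" is text: rows parted by semicolons, each of 7 numbers parted by spaces: the opening, from 0 (shut) to 1 (fully open), then the shift along the tool's x, y, z in cm, then the turn, a rotation vector about the tool's x, y, z in rad. In form: hand x y z rx ry rz; .... A call has 1 to 20 rows; each row is the pose to reach, as a shift and turn from the pose commanded when the call began, along the tool's axes at that moment; what a row does not reach only later rows make up. A row lasts 1/12 s, in which the tool goes at most 41.7 mm and 7.16 degrees, less where a joint would pass 70% of its speed; a pose out of reach is approached as far as the arm can. A call with a gripper value outside its range is refused whole. The fingers move at their own pace and stop on an object; "newtons" is the grip in N (left out, the last holds). Time passes only in rows, so rows that repeat a pose let the fingers close. It gives the time, the measured TCP pose, the force, the opening and the grip force at its end, in the units of the state.
- sense(): the state, without advancing time (a new reading comes with each control period).
- capture(name): name is "side" or "top"; returns the picture (420x560x3 uint8, red, green, blue); there is no depth.
- camera_model(name): a dict with "mtx" (3x3 intrinsics, pixels), "eye" and "rotation" of the camera in the world. Camera axes: x right, y down, z forward; pixel columns grow to the right and rows downward; lengths in mm; the calibration is good to about 2 mm. A picture is of the moment at which its call begins. camera_model takes no time and is no camera call.
- finish_job(): hands the job in; it is judged then, once.
Trained networks look in the newest picture that a camera, given by its name, has taken for a name from the list of things; names that differ only in an ending like _2 or _b are one class to them, and where a whole thing is asked for, a point or a joint stands for the part that bears it (a point fixed in the world has none). Each returns a list of dicts, best first, with "score" (0 to 1); they miss things now and then, are a little off and sometimes report something else, mostly with a low value. They report only what shows in the picture. A call takes as long as a camera call.
- search_frame(camera, label): "rect" ([centre column, centre row, width, height] in pixels, round what is visible of it).
- trace(camera, label): "mask" (420x560 bool, what is visible of it) and "rect" ([centre column, centre row, width, height] in pixels, round what is visible of it).
- spot_point(camera, label): "xy" ([column, row] in pixels: a listed point, or the origin of a listed thing).
The state is a dict: "time_s": time; "joints": joint angles; "dq": joint speeds; "tau": joint torques, N m; "eef_pos": TCP position; "ee_rot": TCP orientation; "force": force on the tool from outside, world axes, zero at the start; "wrist_torque": the same for the moment, N m; "grip_width": opening from 0.0 (shut) to 1.0 (fully open); "grip_force": force on a finger pad.
Only numpy, scipy, OpenCV 4.12 (cv2) and the standard library are available. Lean on these libraries where they do the work, as an engineer would, in place of code of your own. Each camera call takes 0.05 s, during which the arm holds its last target. There are 200 camera calls.

## Task

The shield wall in front of the sample rack has its first course of plastic bricks in the steel tray and one half brick already laid at one end of the second course. Complete the second course in running bond with the two full bricks and the half brick lying loose on the bench: the full bricks next, each bridging a joint of the course below by half its length, and the loose half brick closing the other end, all flat, butted up close, and flush with the faces and ends of the wall. Set the bricks down rather than dropping them, leave the half brick already laid in its place, and do not disturb the rack, the mini centrifuge or the jar.

Things in the scene. Friction and masses are not known exactly. Their poses are not given: they have to be found in the camera images.
- wall: shallow steel base tray (60 x 308 in plan, lips 14 high) fixed to the bench, holding fast the first course: three cream-white bricks (each 99.5 x 50 x 40) in a row at 100 spacing. Origin at the centre of the tray's underside; y runs along the wall, towards its left end seen from the robot, x through it, away from the robot, z up
- course (a point): centre of the top of the first course, 43 above the bench; axes as the wall. First-course joints lie at y = +50 and -50, the wall's ends at +150 and -150. Places of the second course (x = 0, centres 20 above this point): laid half brick y = +125, full bricks +50 and -50, closing half brick -125. Bricks so centred leave joints of 0.5
- starter_mid (a point): half brick already laid on the left (y = +125) end of the first course, loose but not to be moved: cream-white plastic, 49.5 along the wall (its own y) x 50 wide (x) x 40 high, about 0.09 kg; this point is its centre, 20 above its underside
- brick_a_mid (a point): full-length shielding brick of cream-white plastic, 99.5 long (its own y) x 50 wide (x) x 40 high (z), about 0.19 kg, lying flat on the bench; this point is its centre, 20 above its underside; the two full bricks are interchangeable
- brick_b_mid (a point): full-length shielding brick of cream-white plastic, 99.5 long (its own y) x 50 wide (x) x 40 high (z), about 0.19 kg, lying flat on the bench; this point is its centre, 20 above its underside; the two full bricks are interchangeable
- half_mid (a point): loose half brick, the same cream-white plastic, nearly square: 49.5 (its own y) x 50 (x) x 40 high (z), about 0.09 kg, lying flat on the bench; this point is its centre, 20 above its underside
- starter: the half brick already laid; origin at the centre of its underside
- brick_a: the first full brick; origin at the centre of its underside
- brick_b: the second full brick; origin at the centre of its underside
- half: the loose half brick; origin at the centre of its underside
- rack: bystander: red rack with small sample tubes, 84 (x) x 200 (y), 60 high with the tubes, standing behind the wall (on the far side from the robot), its centre 125 to 135 beyond the wall's; origin at the centre of its underside
- centrifuge: bystander: round white mini centrifuge with a clear lid, 140 across, 100 high, beyond the left end of the wall; origin at the centre of its underside
- jar: bystander: clear screw-top jar full of small tubes, 84 across, 158 high, beyond the right end of the wall; origin at the centre of its underside

How it is judged (in metres and radians):
At the end, for the whole second after the job is handed in: At rest: full bricks (either one) at +50 and -50 mm along the wall, halves at +125 and -125, each within 6 mm along and 5 mm across, flat on the first course (3 mm, 0.04 rad), parallel within 0.06 rad, no joint wider than 4.5 mm ((((x of brick_a_mid in the frame of course between -0.005 and 0.005 m and y of brick_a_mid in the frame of course between 0.044 and 0.056 m and z of brick_a_mid in the frame of course between 0.017 and 0.023 m and angle between brick_a_mid's own z axis and vertical below 0.04 rad and angle between the y axis of brick_a_mid and the y axis of course, either way round below 0.06 rad) and (x of brick_b_mid in the frame of course between -0.005 and 0.005 m and y of brick_b_mid in the frame of course between -0.056 and -0.044 m and z of brick_b_mid in the frame of course between 0.017 and 0.023 m and angle between brick_b_mid's own z axis and vertical below 0.04 rad and angle between the y axis of brick_b_mid and the y axis of course, either way round below 0.06 rad) and horizontal distance between starter_mid and brick_a_mid below 0.079 m and horizontal distance between brick_a_mid and brick_b_mid below 0.104 m and horizontal distance between brick_b_mid and half_mid below 0.079 m) or ((x of brick_b_mid in the frame of course between -0.005 and 0.005 m and y of brick_b_mid in the frame of course between 0.044 and 0.056 m and z of brick_b_mid in the frame of course between 0.017 and 0.023 m and angle between brick_b_mid's own z axis and vertical below 0.04 rad and angle between the y axis of brick_b_mid and the y axis of course, either way round below 0.06 rad) and (x of brick_a_mid in the frame of course between -0.005 and 0.005 m and y of brick_a_mid in the frame of course between -0.056 and -0.044 m and z of brick_a_mid in the frame of course between 0.017 and 0.023 m and angle between brick_a_mid's own z axis and vertical below 0.04 rad and angle between the y axis of brick_a_mid and the y axis of course, either way round below 0.06 rad) and horizontal distance between starter_mid and brick_b_mid below 0.079 m and horizontal distance between brick_b_mid and brick_a_mid below 0.104 m and horizontal distance between brick_a_mid and half_mid below 0.079 m)) and x of starter_mid in the frame of course between -0.005 and 0.005 m and y of starter_mid in the frame of course between 0.119 and 0.131 m and z of starter_mid in the frame of course between 0.017 and 0.023 m and angle between each of starter_mid, half_mid's own z axis and vertical below 0.04 rad and (angle between the y axis of starter_mid and the y axis of course, either way round below 0.06 rad or angle between the x axis of starter_mid and the y axis of course, either way round below 0.06 rad) and x of half_mid in the frame of course between -0.005 and 0.005 m and y of half_mid in the frame of course between -0.131 and -0.119 m and z of half_mid in the frame of course between 0.017 and 0.023 m and (angle between the y axis of half_mid and the y axis of course, either way round below 0.06 rad or angle between the x axis of half_mid and the y axis of course, either way round below 0.06 rad) and linear speed of each of brick_a, brick_b, half, starter below 0.02 m/s); the robot touches nothing.
It fails at once if a brick is let fall from more than about 15 mm above the course below ((height (world z) of brick_a_mid above 0.078 m and contact force between brick_a and anything else below 0.02 N) or (height (world z) of brick_b_mid above 0.078 m and contact force between brick_b and anything else below 0.02 N) or (height (world z) of half_mid above 0.078 m and contact force between half and anything else below 0.02 N)).
It fails at once if the sample rack, the mini centrifuge or the jar is pushed more than 15 mm or tipped (distance of any of rack, centrifuge, jar from where it was at the start of the episode above 0.015 m or angle between any of rack, centrifuge, jar's own z axis and vertical above 0.15 rad).
It also fails if it takes over 69 s, if anything falls off the work surface, if the arm or the gripper's body presses on something with over 40 N, if the wrist force passes 120 N, or if a joint passes its speed limit or range.

## Working session

There is one attempt and no reset: what is moved stays moved. The work goes in short steps, Python scripts to look and compute and a tool call to move; the robot and the scene stay as the last step left them, time stands still between calls to the robot, and variables do not carry over. Pictures are saved under pics/ and viewed, at most 10 in all, crops included, and the job is handed in when it is done.

Besides the shell and the picture viewer there is one more tool, called as a command line: name --argument value ..., lists and objects as JSON in quotes. step_arm: Moves the arm, as the interface text tells. Its arguments: {"type":"object","properties":{"commands":{"type":"string"},"newtons":{"type":"number"}},"required":["commands"]}

```bash
ls; mkdir -p pics; python3 - <<'E'
from rig import *
import cv2
for n in("side","top"):
    im=capture(n); cv2.imwrite(f"pics/{n}0.png",im[:,:,::-1])
    m=camera_model(n); print(n,m)
    for l in("course","starter_mid","brick_a_mid","half_mid"):
        print(l,[(round(d["score"],2),[round(float(v)) for v in d["xy"]]) for d in spot_point(n,l)])
s=sense();print(s)
E
```

```text
pics
side {'mtx': array([[523.48431089,   0.        , 275.38127971],
       [  0.        , 523.48431089, 204.2600096 ],
       [  0.        ,   0.        ,   1.        ]]), 'eye': array([ -81.70175238, -887.85519518, 1009.66996909]), 'rotation': array([-0.40424417,  0.85626127, -0.28774743,  0.1435434 ])}
course [(0.7, [281, 211])]
starter_mid [(0.8, [257, 181]), (0.21, [243, 253])]
brick_a_mid [(0.76, [186, 188]), (0.23, [315, 321])]
half_mid [(0.62, [245, 244])]
top {'mtx': array([[385.57935648,   0.        , 275.36952467],
       [  0.        , 385.57935648, 205.08211447],
       [  0.        ,   0.        ,   1.        ]]), 'eye': array([ 393.26138697,   -2.57052263, 1180.27239756]), 'rotation': array([ 0.06752518, -0.70006436,  0.70759191, -0.06829299])}
course [(0.61, [270, 199])]
starter_mid [(0.91, [227, 192])]
brick_a_mid [(0.97, [165, 246])]
half_mid [(0.6, [285, 251]), (0.58, [226, 191])]
{'time_s': 0.5, 'joints': array([ 9.52602254e-01,  3.12927180e-01,  1.49773299e+00,  5.82577737e-06,
        1.33100157e+00, -2.23411373e-01]), 'dq': array([ 0.00090587, -0.0015157 , -0.00020636, -0.00020197,  0.00150769,
        0.00076564]), 'tau': array([-1.31330191e-03, -4.11934805e+01, -2.59762412e+01, -1.55868174e-04,
        7.98706424e-04,  6.97989080e-06]), 'eef_pos': array([201.93004278, 484.60477485, 212.76782862]), 'ee_rot': array([-1.66924837e-05,  1.96112685e-01,  9.80581365e-01, -3.03719466e-05]), 'force': array([ 0.52672364, -0.16966366,  0.07783209]), 'wrist_torque': array([ 0.02173323, -0.00105462, -0.02308992]), 'grip_force': 0.0, 'grip_width': 1.0011689689729213}
```

View pics/side0.png

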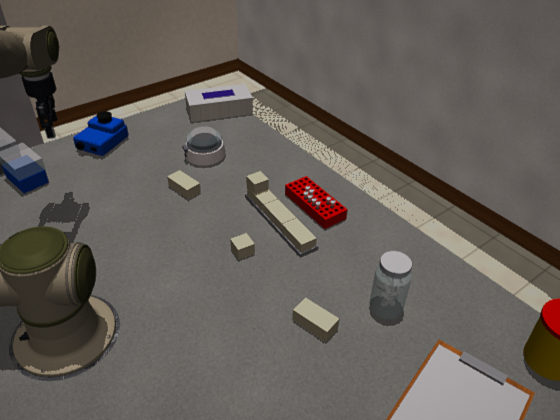

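View pics/top0.png

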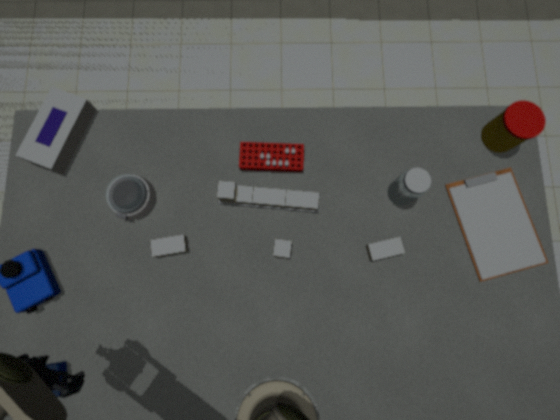

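The side view shows the starter at (257,181) on the wall's left end. The loose full bricks are at (184,184) and (316,319), and the half brick at (242,245). The top view shows full bricks at (168,246) and (386,248), the half at (283,248), and the wall from (227,190) to (318,200). The second camera agrees with the first. Next I fit box silhouettes to the masks in both views.

```bash
cat > h.py <<'E'
from rig import *
import numpy as np, cv2
from scipy.optimize import minimize
from scipy.spatial.transform import Rotation as R
CAM={}
for n in("side","top"):
    m=camera_model(n); q=m["rotation"]
    CAM[n]=(m["mtx"],R.from_quat([q[1],q[2],q[3],q[0]]).as_matrix(),m["eye"])
def proj(n,P):
    K,M,e=CAM[n]; c=(np.atleast_2d(P)-e)@M; u=c@K.T; return u[:,:2]/u[:,2:]
def ray(n,uv,z):
    K,M,e=CAM[n]; d=M@np.linalg.solve(K,[uv[0],uv[1],1]); return e+d*(z-e[2])/d[2]
def box(p,lx,y0,y1,z0,z1):
    x,y,t=p; c,s=np.cos(t),np.sin(t)
    return np.array([[x+c*a-s*b,y+s*a+c*b,z] for a in(-lx/2,lx/2) for b in(y0,y1) for z in(z0,z1)])
def sil(n,boxes,S=6):
    im=np.zeros((420*S,560*S),np.uint8)
    for B in boxes:
        u=(proj(n,B)+.5)*S-.5
        h=cv2.convexHull(np.round(u*16).astype(np.int32).reshape(-1,1,2)); cv2.fillConvexPoly(im,h,255,cv2.LINE_8,4)
    return cv2.resize(im,(560,420),interpolation=cv2.INTER_AREA)/255.
def cream(im):
    f=im.astype(float); return f
def fit(masks,boxesf,p0):
    def cost(p):
        return sum(np.abs(sil(n,boxesf(p))-m).sum() for n,m in masks.items())
    best=None
    for dt in(0,):
        r=minimize(cost,p0,method="Nelder-Mead",options=dict(initial_simplex=np.array([p0]+[np.add(p0,d) for d in([8,0,0],[0,8,0],[0,0,.15])]),xatol=.05,fatol=.05))
    return r.x,r.fun
E
cat > m1.py <<'E'
from h import *
ims={n:capture(n) for n in("side","top")}
M={}
for n in ims:
    for l in("brick_a","half","starter","wall"):
        for i,d in enumerate(trace(n,l)):
            if d["score"]>.15: M[n,l,i]=d["mask"]; print(n,l,i,round(d["score"],2),np.round(d["rect"]),d["mask"].sum())
np.save("M.npy",M,allow_pickle=True)
out=[]
for n in ims:
    o=ims[n].copy()
    for k,m in M.items():
        if k[0]==n:
            c=cv2.findContours(m.astype(np.uint8),0,1)[0]; cv2.drawContours(o,c,-1,(255,0,0) if k[1]!="wall" else (0,255,0),1)
    o=o[150:350,150:350] if n=="side" else o[150:290,140:420]
    out.append(cv2.resize(o,(400,400) if n=="side" else (400,200),interpolation=0))
    # colours
for n,pts in dict(side=[(182,180),(188,190),(280,212),(316,316),(310,325)],top=[(168,246),(283,248),(265,195),(272,198)]).items():
    print(n,[(p,ims[n][p[1],p[0]].tolist()) for p in pts])
out[1]=cv2.copyMakeBorder(out[1],0,200,0,0,0)
cv2.imwrite("pics/masks.png",np.hstack(out)[:,:,::-1])
E
python3 m1.py
```

```text
side brick_a 0 0.86 [185. 188.  30.  31.] 622
side brick_a 1 0.85 [316. 318.  44.  42.] 1167
side half 0 0.97 [243. 247.  25.  25.] 461
side half 1 0.68 [317. 202.  58.  52.] 1690
side half 2 0.16 [282. 226.  76.  67.] 1967
side starter 0 0.91 [258. 183.  24.  22.] 373
side starter 1 0.61 [282. 225.  73.  73.] 1993
side starter 2 0.2 [244. 247.  27.  24.] 462
side wall 0 0.84 [282. 221.  72.  67.] 1984
top brick_a 0 0.63 [169. 248.  39.  21.] 650
top brick_a 1 0.56 [385. 250.  38.  24.] 654
top half 0 0.59 [283. 249.  20.  21.] 294
top half 1 0.38 [269. 199. 100.  28.] 1792
top starter 0 0.85 [226. 193.  22.  20.] 324
top wall 0 0.86 [270. 200.  98.  24.] 1808
side [((182, 180), [177, 173, 148]), ((188, 190), [70, 62, 49]), ((280, 212), [177, 174, 147]), ((316, 316), [177, 173, 149]), ((310, 325), [67, 61, 50])]
top [((168, 246), [122, 125, 125]), ((283, 248), [124, 127, 127]), ((265, 195), [123, 127, 127]), ((272, 198), [122, 126, 125])]
```

View pics/masks.png

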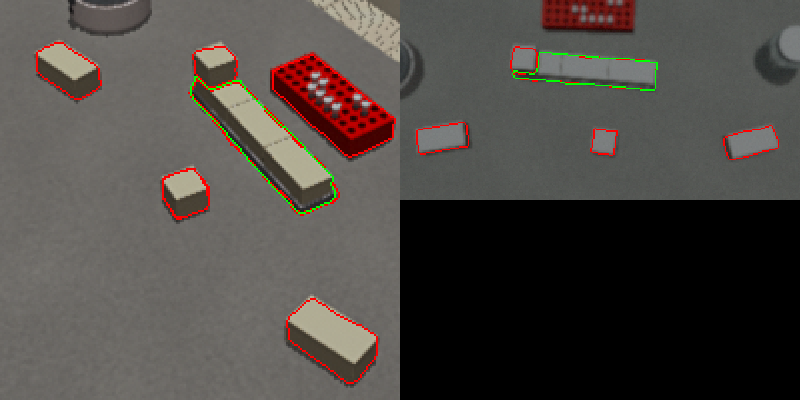

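The masks follow the bricks, the tray and the starter well. For finer poses I fit just the bright top faces, using soft intensity.

```bash
cat > tops.py <<'E'
from h import *
def alpha(n,im):
    f=cv2.GaussianBlur(im,(3,3),.4)[:,:,1].astype(float)
    return f
LV=dict(side=(100,173),top=(75,126))
def face(z,lx=50,y0=-49.75,y1=49.75): return lambda p:[box(p,lx,y0,y1,z,z)]
def fit_top(ims,p0,z,lx,y0,y1,cams=("side","top"),pad=5):
    F=face(z,lx,y0,y1); W={}
    for n in cams:
        u=proj(n,F(p0)[0]); a=np.floor(u.min(0)).astype(int)-pad; b=np.ceil(u.max(0)).astype(int)+pad
        g=ims[n][:,:,1].astype(float); s=g[a[1]:b[1],a[0]:b[0]]
        hi=np.median(s[s>np.percentile(s,60)]) if 0 else None
        m=sil(n,F(p0))>.99; hi=np.median(g[m]); ring=s[(s<hi*.85)]; lo=np.median(ring) if len(ring) else LV[n][0]
        W[n]=(a,b,np.clip((s-lo)/(hi-lo),0,1))
    def cost(p):
        c=0
        for n,(a,b,s) in W.items():
            m=sil(n,F(p))[a[1]:b[1],a[0]:b[0]]; c+=((m-s)**2).sum()
        return c
    sx=np.array([p0]+[np.add(p0,d) for d in([5,0,0],[0,5,0],[0,0,.1])])
    r=minimize(cost,p0,method="Nelder-Mead",options=dict(initial_simplex=sx,xatol=.05,fatol=.01))
    return r.x,r.fun
E
cat > m2.py <<'E'
from tops import *
ims={n:capture(n) for n in("side","top")}
def go(name,uv,z,lx,y0,y1,t):
    p=ray("top",uv,z); p0=[p[0],p[1],t]
    if name=="course": p0=p0
    for c in(("side",),("top",),("side","top")):
        x,f=fit_top(ims,p0,z,lx,y0,y1,c); print(name,c,np.round(x,[1,1,3]) if 0 else [round(float(v),3) for v in x],round(f,2))
go("A",(168,245),40,50,-49.75,49.75,.1)
go("B",(386,248),40,50,-49.75,49.75,.2)
go("H",(283,248),40,50,-24.75,24.75,-.1)
go("S",(227,190),83,50,-24.75,24.75,-.06)
# course: visible part y -149.75..98 ; centre param at course origin
p=ray("top",(278,197.5),43); go("course",(270,196.5),43,50,-149.75,99,-.08)
go("c_end",(303,200),43,50,-49.75,49.75,-.08)
E
python3 m2.py
```

```text
A ('side',) [497.139, 316.551, 0.155] 5.13
A ('top',) [499.641, 315.774, 0.158] 19.08
A ('side', 'top') [498.372, 316.485, 0.151] 31.98
B ('side',) [481.88, -328.54, 0.215] 9.5
B ('top',) [483.656, -330.923, 0.218] 16.55
B ('side', 'top') [482.387, -329.574, 0.222] 39.21
H ('side',) [485.76, -21.763, -0.137] 4.3
H ('top',) [487.775, -22.445, -0.154] 10.49
H ('side', 'top') [486.303, -22.323, -0.133] 20.38
S ('side',) [654.871, 140.961, -0.106] 3.12
S ('top',) [656.968, 140.829, -0.101] 70.31
S ('side', 'top') [656.261, 141.046, -0.108] 77.39
course ('side',) [642.672, 16.327, -0.099] 196.47
course ('top',) [645.063, 13.888, -0.1] 84.29
course ('side', 'top') [643.89, 15.276, -0.105] 307.32
c_end ('side',) [632.868, -80.231, -0.1] 164.44
c_end ('top',) [635.696, -79.567, -0.104] 81.05
c_end ('side', 'top') [634.32, -79.19, -0.107] 256.59
```

```bash
cat > go.py <<'E'
import sys
from h import *
def rel(x,y,z,t,s=None):
    s=s or sense(); q=s["ee_rot"]; C=R.from_quat([q[1],q[2],q[3],q[0]]); M=C.as_matrix()
    best=None
    for k in(0,np.pi,-np.pi):
        a=t+k; ty=np.array([np.cos(a),np.sin(a),0]); tz=np.array([0,0,-1.]); tx=np.cross(ty,tz)
        rv=(C.inv()*R.from_matrix(np.c_[tx,ty,tz])).as_rotvec()
        if best is None or np.linalg.norm(rv)<np.linalg.norm(best): best=rv
    d=M.T@(np.array([x,y,z])-s["eef_pos"])/10
    return np.round(d,2),np.round(best,3)
if __name__=="__main__":
    v=list(map(float,sys.argv[1:]))
    for i in range(0,len(v),4): print(v[i:i+4],*rel(*v[i:i+4]))
    s=sense(); print(s["time_s"],s["eef_pos"].round(1),s["joints"].round(2))
E
python3 go.py 498.4 316.4 120 .152 498.4 316.4 20 .152
```

```text
[498.4, 316.4, 120.0, 0.152] [-33.84  -4.12   9.28] [-0.    -0.     1.024]
[498.4, 316.4, 20.0, 0.152] [-33.84  -4.12  19.28] [-0.    -0.     1.024]
1.1 [201.9 484.6 212.8] [ 0.95  0.31  1.5   0.    1.33 -0.22]
```

step_arm --commands "1 -33.84 -4.12 9.28 0 0 1.024;1 -33.84 -4.12 9.28 0 0 1.024;1 -33.84 -4.12 9.28 0 0 1.024;1 -33.84 -4.12 9.28 0 0 1.024;1 -33.84 -4.12 9.28 0 0 1.024;1 -33.84 -4.12 9.28 0 0 1.024;1 -33.84 -4.12 9.28 0 0 1.024;1 -33.84 -4.12 9.28 0 0 1.024;1 -33.84 -4.12 9.28 0 0 1.024;1 -33.84 -4.12 9.28 0 0 1.024;1 -33.84 -4.12 9.28 0 0 1.024;1 -33.84 -4.12 9.28 0 0 1.024;1 -33.84 -4.12 9.28 0 0 1.024;1 -33.84 -4.12 13.28 0 0 1.024;1 -33.84 -4.12 16.78 0 0 1.024;1 -33.84 -4.12 18.5 0 0 1.024;1 -33.84 -4.12 19.28 0 0 1.024;1 -33.84 -4.12 19.28 0 0 1.024;1 -33.84 -4.12 19.28 0 0 1.024" --newtons 40

```text
time_s: 2.68
eef_pos: [498.8, 317.1, 21.3]
ee_rot: [0.0, 0.651, 0.759, 0.001]
force: [0.6, -0.7, 0.7]
grip_width: 0.996
grip_force: 0.0
```

step_arm --commands "0.3 0 0 0 0 0 0;0.3 0 0 0 0 0 0;0.3 0 0 0 0 0 0;0.3 0 0 0 0 0 0;0.3 0 0 0 0 0 0;0.3 0 0 0 0 0 0;0.3 0 0 0 0 0 0;0.3 0 0 0 0 0 0;0.3 0 0 0 0 0 0;0.3 0 0 0 0 0 0" --newtons 40

```text
time_s: 3.52
eef_pos: [498.8, 316.7, 21.4]
ee_rot: [0.0, 0.651, 0.759, 0.001]
force: [-2.2, -0.7, 10.3]
grip_width: 0.304
grip_force: 4.8
```

```bash
cat > tgt.py <<'E'
import numpy as np
C=np.array([644.0,15.6]); T=-.103
def place(y,dx=0): return C+y*np.array([-np.sin(T),np.cos(T)])+dx*np.array([np.cos(T),np.sin(T)])
E
python3 -c "
from go import *; from tgt import *
s=sense(); print(s['grip_width'],s['grip_force'],s['eef_pos'])
x,y=place(47)
for z in (130,67): print(x,y,rel(x,y,z,T))
"
```

```text
0.30398373015894103 4.754836931533646 [498.81486696 316.6919719   21.42430701]
648.8324448445101 62.350908834211644 (array([-27.41,  10.99, -10.86]), array([ 0.001, -0.001,  0.255]))
648.8324448445101 62.350908834211644 (array([-27.41,  10.98,  -4.56]), array([ 0.001, -0.001,  0.255]))
```

```bash
python3 -c "
from h import *
a=capture('side')[90:250,80:300];b=capture('top')[180:300,100:240]
cv2.imwrite('pics/g1.png',np.hstack([cv2.resize(a,(440,320),interpolation=2),cv2.resize(b,(350,320),interpolation=2)])[:,:,::-1])"
```

```text
(no output)
```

View pics/g1.png

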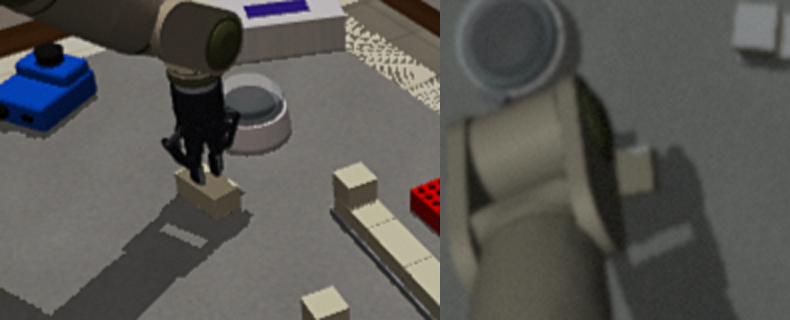

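The side crop shows the fingertips near the brick's far left end, about (200,175), and they look high. I'll zoom in with the TCP projected onto the picture.

```bash
python3 -c "
from h import *
s=sense(); p=s['eef_pos']; im=capture('side')
c=np.round(proj('side',np.array([p,p+[25,4,-10],p-[25,4,10],p+[25,4,-17],p-[25,4,17]])),1); print(c, s['grip_width'])
x0,y0=140,120
a=cv2.resize(im[y0:y0+100,x0:x0+120],(720,600),interpolation=2)
a=cv2.convertScaleAbs(a,alpha=1.7)
for u in c: cv2.circle(a,tuple(int(v) for v in (u+.5-[x0,y0])*6),4,(255,0,0),1)
cv2.imwrite('pics/g2.png',a[:,:,::-1])"
```

```text
[[183.9 183.7]
 [190.5 182.8]
 [177.8 189.8]
 [190.7 184.6]
 [178.1 191.5]] 0.3033829469820971
```

View pics/g2.png

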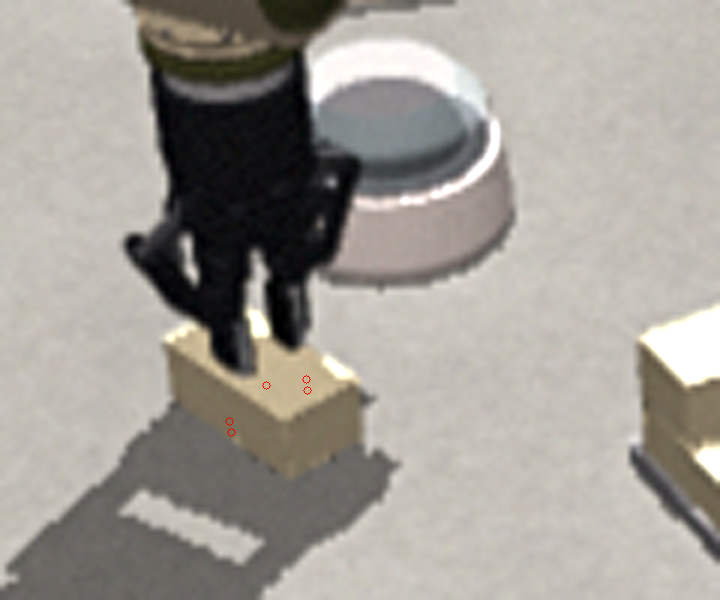

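The fingertips are resting on top of the brick rather than straddling it: near tip at about (235,365) in the zoom, projected TCP at (266,385). So the real tips sit higher than the stated TCP offset implies. I'll open, lower gently and watch the force.

step_arm --commands "1 0 0 -1 0 0 0;1 0 0 -1 0 0 0;1 0 0 -1 0 0 0;1 0 0 -1 0 0 0;1 0 0 -1 0 0 0;1 0 0 -1 0 0 0;1 0 0 -1 0 0 0;1 0 0 -0.5 0 0 0;1 0 0 0 0 0 0;1 0 0 0 0 0 0;1 0 0 0 0 0 0"

```text
time_s: 4.58
eef_pos: [498.2, 316.3, 19.4]
ee_rot: [-0.0, 0.651, 0.759, -0.0]
force: [0.6, -0.2, 0.2]
grip_width: 1.0
grip_force: 0.0
```

```bash
python3 -c "
from h import *
s=sense(); p=s['eef_pos']; im=capture('side'); print(s)
M=R.from_quat(np.roll(s['ee_rot'],-1)).as_matrix()
x0,y0=140,120
a=cv2.resize(im[y0:y0+100,x0:x0+120],(720,600),interpolation=2)
a=cv2.convertScaleAbs(a,alpha=1.7)
for d in (0,-20,20,40):
  for w in (-42,42):
    u=proj('side',p+M@[0,w,d-0])[0]; cv2.circle(a,tuple(int(v) for v in (u+.5-[x0,y0])*6),4,(255,0,0) if d else (0,255,0),1)
cv2.imwrite('pics/g3.png',a[:,:,::-1])"
```

```text
{'time_s': 4.5833, 'joints': array([ 3.67341746e-01,  6.63827893e-01,  1.49772356e+00, -1.98768182e-05,
        9.81160364e-01,  2.15350834e-01]), 'dq': array([-0.00020137, -0.00856926, -0.009402  ,  0.00142334,  0.00279935,
        0.00107651]), 'tau': array([-1.00573155e-02, -5.12583196e+01, -2.09874934e+01, -7.32123117e-04,
       -2.52833491e-02, -6.08503728e-05]), 'eef_pos': array([498.16311542, 316.30593324,  19.40199665]), 'ee_rot': array([-2.58082073e-04,  6.51376392e-01,  7.58754560e-01, -4.96581322e-04]), 'force': array([ 0.62957558, -0.24831746,  0.20832425]), 'wrist_torque': array([-0.02419333, -0.00264125, -0.01269727]), 'grip_force': 0.0, 'grip_width': 0.9997615759447516}
```

View pics/g3.png

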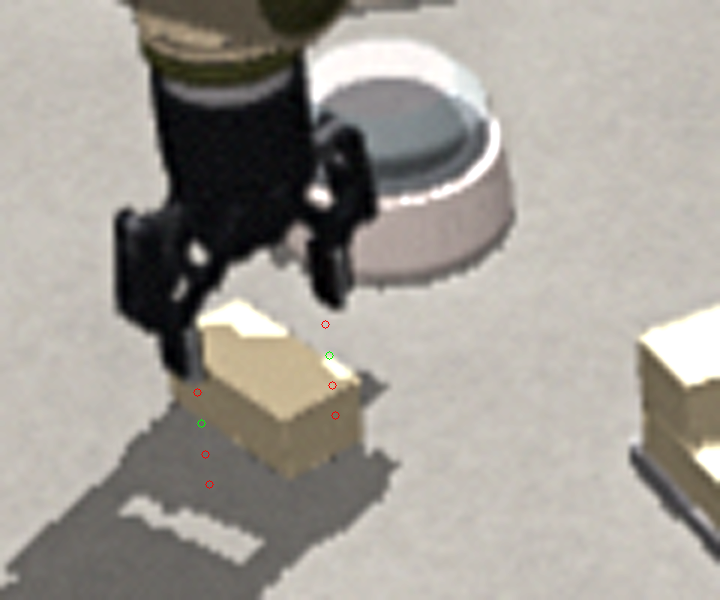

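Open, the tips stand about 28 mm above the reported TCP: near tip (180,375), far tip (330,300). They do straddle the brick, so I lower about 32 mm further and close.

step_arm --commands "1 0 0 1 0 0 0;1 0 0 2 0 0 0;1 0 0 2.6 0 0 0;1 0 0 3.2 0 0 0;1 0 0 3.2 0 0 0;0.3 0 0 3.2 0 0 0;0.3 0 0 3.2 0 0 0;0.3 0 0 3.2 0 0 0;0.3 0 0 3.2 0 0 0;0.3 0 0 3.2 0 0 0;0.3 0 0 3.2 0 0 0;0.3 0 0 3.2 0 0 0"

```text
time_s: 5.63
eef_pos: [498.8, 316.6, -11.5]
ee_rot: [0.0, 0.651, 0.759, 0.0]
force: [0.2, -1.6, 5.5]
grip_width: 0.578
grip_force: 43.1
```

```bash
python3 -c "
from go import *; from tgt import *
x,y=place(46)
for z in (95,): print(x,y,rel(x,y,z,T))
"
```

```text
648.729626869095 61.35620864624969 (array([-27.5 ,  10.97, -10.64]), array([ 0.001, -0.   ,  0.255]))
```

step_arm --commands "0.3 0 0 -2 0 0 0;0.3 0 0 -6 0 0 0;0.3 0 0 -10.64 0 0 0.05;0.3 -3 1.2 -10.64 0 0 0.1;0.3 -6.2 2.5 -10.64 0 0 0.17;0.3 -9.4 3.7 -10.64 0 0 0.255;0.3 -12.6 5 -10.64 0 0 0.255;0.3 -15.8 6.3 -10.64 0 0 0.255;0.3 -19 7.6 -10.64 0 0 0.255;0.3 -22.2 8.8 -10.64 0 0 0.255;0.3 -25 10 -10.64 0 0 0.255;0.3 -27 10.8 -10.64 0 0 0.255;0.3 -27.5 10.97 -10.64 0 0 0.255;0.3 -27.5 10.97 -10.64 0 0 0.255;0.3 -27.5 10.97 -10.64 0 0 0.255"

```text
time_s: 6.88
eef_pos: [647.9, 61.9, 93.9]
ee_rot: [-0.001, 0.743, 0.67, -0.0]
force: [0.8, 0.6, -2.4]
grip_width: 0.578
grip_force: 42.5
```

```bash
python3 -c "
from h import *
s=sense(); p=s['eef_pos'];print(p.round(1),s['grip_width'],s['grip_force'],s['force'].round(1))
im=capture('side');x0,y0=210,120
for l in('brick_a_mid','brick_a'):
  f=spot_point if 'mid' in l else trace
  for d in f('side',l): print(l,d['score'],d.get('xy'),d.get('rect'))
a=cv2.resize(im[y0:y0+140,x0:x0+130],(557,600),interpolation=2)
b=capture('top');print([(d['score'],d['rect']) for d in trace('top','brick_a')])
a=cv2.convertScaleAbs(a,alpha=1.7)
b=cv2.convertScaleAbs(cv2.resize(b[150:260,200:240],(218,600),interpolation=2),alpha=1.7)
cv2.imwrite('pics/p1.png',np.hstack([a,b])[:,:,::-1])"
```

```text
[647.9  61.9  93.9] 0.5778499518775634 42.45707809925079 [ 0.8  0.6 -2.4]
brick_a_mid 0.97 [270.2, 179.9] None
brick_a_mid 0.65 [271.4, 187.2] None
brick_a 0.86 None [272.7, 182.7, 34.6, 27.8]
brick_a 0.73 None [314.5, 318.9, 44.7, 44.9]
[(0.9, [385.8, 250.1, 38.5, 24.3]), (0.4, [281.9, 251.6, 22.0, 23.1])]
```

View pics/p1.png

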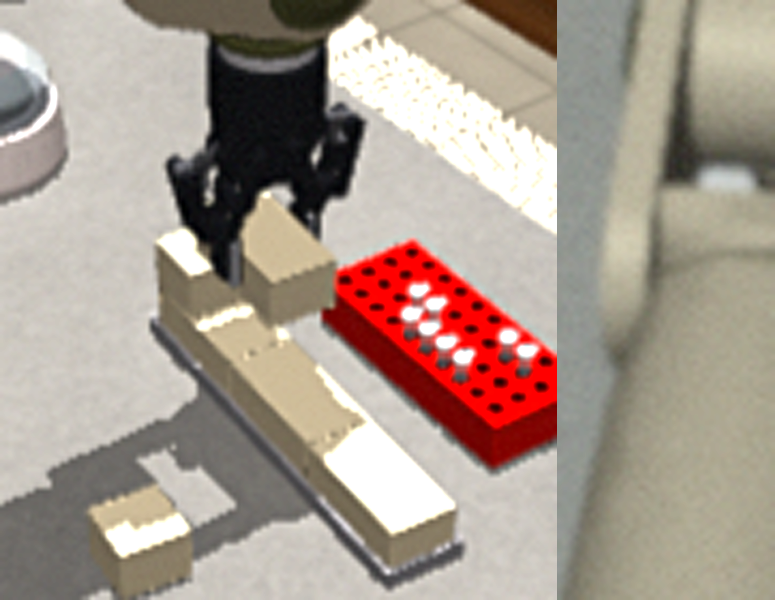

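The side crop shows the brick held level above the wall. Its −y end-face corners are at about (270,285), (335,263), (275,325) and (333,303) in the crop. I'll compare those with the model.

```bash
python3 -c "
from h import *; from tgt import *
from scipy.optimize import least_squares
s=sense(); p=s['eef_pos']
im=capture('side')
x0,y0=210,120
obs=(np.array([[270,285],[335,263],[275,325],[333,303]])/4.286+[x0,y0])-.5
def corners(q):
    x,y,t,z=q; c,sn=np.cos(t),np.sin(t)
    return np.array([[x+c*a-sn*-49.75,y+sn*a+c*-49.75,z+h] for h in(40,0) for a in(-25,25)])
q0=[p[0],p[1],T,p[2]+11.5]
print('pred',proj('side',corners(q0)).round(1).tolist(),'obs',obs.round(1).tolist())
r=least_squares(lambda q:(proj('side',corners(q))-obs).ravel(),q0); print('free',r.x.round(2),r.cost)
r=least_squares(lambda q:(proj('side',corners([q[0],q[1],T,q[2]]))-obs).ravel(),[q0[0],q0[1],q0[3]]); print('T fixed',r.x.round(2),r.cost)
r=least_squares(lambda q:(proj('side',corners([q[0],q[1],T,q0[3]]))-obs).ravel(),[q0[0],q0[1]]); print('T,z fixed',r.x.round(2),q0,r.cost)
"
```

```text
pred [[273.2, 184.9], [288.5, 179.4], [273.0, 196.4], [288.1, 190.8]] obs [[272.5, 186.0], [287.7, 180.9], [273.7, 195.3], [287.2, 190.2]]
free [ 7.3725e+02  1.7291e+02 -1.4000e-01 -2.8000e+00] 1.012384428986483
T fixed [729.49 165.51   4.66] 1.0885968451592376
T,z fixed [646.61  62.23] [np.float64(648.2157984412524), np.float64(62.26497304457266), -0.103, np.float64(106.02833244784956)] 3.1808841735579523
```

step_arm --commands "0.3 -0.1 0.05 2 0 0 0;0.3 -0.1 0.05 4 0 0 0;0.3 -0.1 0.05 5.2 0 0 0;0.3 -0.1 0.05 5.7 0 0 0;0.3 -0.1 0.05 5.9 0 0 0;0.3 -0.1 0.05 6.0 0 0 0;0.3 -0.1 0.05 6.1 0 0 0;0.3 -0.1 0.05 6.1 0 0 0"

```text
time_s: 7.85
eef_pos: [649.4, 60.2, 34.2]
ee_rot: [0.0, 0.743, 0.67, 0.0]
force: [-0.6, -0.1, -1.4]
grip_width: 0.577
grip_force: 42.5
```

step_arm --commands "0.3 0 0 0.1 0 0 0;0.3 0 0 0.2 0 0 0;0.3 0.1 0 0.2 0 0 0;0.3 0.2 0 0.2 0 0 0;0.3 0.3 0 0.2 0 0 0;0.3 0.3 0 0.2 0 0 0;0.3 0.3 0 0.2 0 0 0"

```text
time_s: 8.43
eef_pos: [649.3, 63.4, 31.6]
ee_rot: [0.0, 0.743, 0.67, 0.0]
force: [-0.3, 0.4, -0.7]
grip_width: 0.584
grip_force: 42.4
```

step_arm --commands "0.3 0.1 0 0 0 0 0;0.3 0.1 0 0 0 0 0;0.3 0.2 0 0 0 0 0;0.3 0.2 0 0 0 0 0;0.3 0.2 0 0 0 0 0"

```text
time_s: 8.85
eef_pos: [649.6, 65.2, 31.5]
ee_rot: [0.0, 0.743, 0.67, 0.0]
force: [0.1, 0.6, 1.0]
grip_width: 0.579
grip_force: 42.6
```

step_arm --commands "1 0 0 0 0 0 0;1 0 0 0 0 0 0;1 0 0 0 0 0 0;1 0 0 0 0 0 0;1 0 0 0 0 0 0;1 0 0 -2 0 0 0;1 0 0 -5 0 0 0;1 0 0 -8 0 0 0;1 0 0 -11 0 0 0;1 0 0 -11 0 0 0;1 0 0 -11 0 0 0"

```text
time_s: 9.77
eef_pos: [650.1, 65.1, 143.1]
ee_rot: [0.001, 0.743, 0.67, 0.001]
force: [-0.1, -0.1, -0.7]
grip_width: 1.0
grip_force: 0.0
```

```bash
cat > chk.py <<'E'
from tops import *; from tgt import *
import sys
# wall-frame pose of course bricks, from the side view: name y z len
ims={n:capture(n) for n in("side","top")}
def w(p): d=np.array(p[:2])-C; u=np.array([-np.sin(T),np.cos(T)]); v=np.array([np.cos(T),np.sin(T)]); return [round(float(d@u),1),round(float(d@v),1),round(float(p[2]-T),3)]
for a in sys.argv[1:]:
    y,z,y0,y1=map(float,a.split(",")); P=place(y)
    for c in(("side",),("top",)):
        x,f=fit_top(ims,[P[0],P[1],T],z,50,y0,y1,c,4); print(a,c,w(x),round(f,1))
E
python3 chk.py 50,83,-49.75,49.75 125,83,-24.75,24.75 50,83,-49.75,99.75
python3 go.py 482.7 -329.7 90 .218 482.7 -329.7 -12.5 .218
```

```text
50,83,-49.75,49.75 ('side',) [54.5, 2.6, -0.023] 444.2
50,83,-49.75,49.75 ('top',) [55.8, -2.7, 0.129] 337.6
125,83,-24.75,24.75 ('side',) [125.0, -2.1, 0.012] 71.3
125,83,-24.75,24.75 ('top',) [109.6, -9.4, 0.095] 173.8
50,83,-49.75,99.75 ('side',) [53.7, 2.4, 0.053] 260.8
50,83,-49.75,99.75 ('top',) [54.2, -3.1, 0.064] 443.1
[482.7, -329.7, 90.0, 0.218] [-40.99 -12.47   5.06] [-0.002 -0.    -0.321]
[482.7, -329.7, -12.5, 0.218] [-40.99 -12.45  15.31] [-0.002 -0.    -0.321]
9.8667 [649.   65.2 140.4] [-0.08  0.65  1.17  0.    1.32  0.02]
```

step_arm --commands "1 -3 -1 0 0 0 -0.03;1 -7 -2.2 0 0 0 -0.1;1 -11 -3.4 0 0 0 -0.2;1 -15 -4.6 0 0 0 -0.321;1 -19 -5.8 0 0 0 -0.321;1 -23 -7 0 0 0 -0.321;1 -27 -8.2 0 0 0 -0.321;1 -31 -9.5 1 0 0 -0.321;1 -35 -10.7 2 0 0 -0.321;1 -38 -11.6 4 0 0 -0.321;1 -40.5 -12.3 5.06 0 0 -0.321;1 -40.99 -12.47 5.06 0 0 -0.321;1 -40.99 -12.47 5.06 0 0 -0.321;1 -40.99 -12.47 5.06 0 0 -0.321"

```text
time_s: 11.03
eef_pos: [483.4, -329.1, 90.4]
ee_rot: [-0.001, 0.626, 0.78, 0.0]
force: [0.1, 0.0, 0.8]
grip_width: 0.996
grip_force: 0.0
```

```bash
python3 chk.py 50,83,-49.75,49.75 125,83,-24.75,24.75 75,83,-75,75 -100,43,-49.75,99.75
python3 go.py 482.7 -329.7 -12.5 .218
python3 -c "
from h import *
a=cv2.convertScaleAbs(cv2.resize(capture('side')[150:270,225:345],(480,480),interpolation=2),alpha=1.3)
b=cv2.convertScaleAbs(cv2.resize(capture('top')[170:220,210:330],(480,200),interpolation=2),alpha=1.7)
b=cv2.copyMakeBorder(b,0,0,0,0,0);b=cv2.rotate(b,0);b=cv2.resize(b,(200,480))
cv2.imwrite('pics/p2.png',np.hstack([a,b])[:,:,::-1])"
```

```text
50,83,-49.75,49.75 ('side',) [61.2, -2.3, -0.045] 835.3
50,83,-49.75,49.75 ('top',) [49.5, 3.0, -0.002] 117.4
125,83,-24.75,24.75 ('side',) [135.0, 27.2, -0.386] 286.0
125,83,-24.75,24.75 ('top',) [125.0, 0.3, -0.004] 70.9
75,83,-75,75 ('side',) [137.6, 37.8, -2.105] 589.3
75,83,-75,75 ('top',) [74.8, 2.0, 0.021] 78.3
-100,43,-49.75,99.75 ('side',) [-88.9, -20.4, -0.129] 1230.1
-100,43,-49.75,99.75 ('top',) [-102.2, 1.6, -0.0] 111.5
[482.7, -329.7, -12.5, 0.218] [-0.08 -0.15 10.36] [0.    0.    0.001]
11.1333 [ 483.9 -328.6   91.1] [-0.8   0.56  1.46  0.    1.12 -1.02]
```

View pics/p2.png

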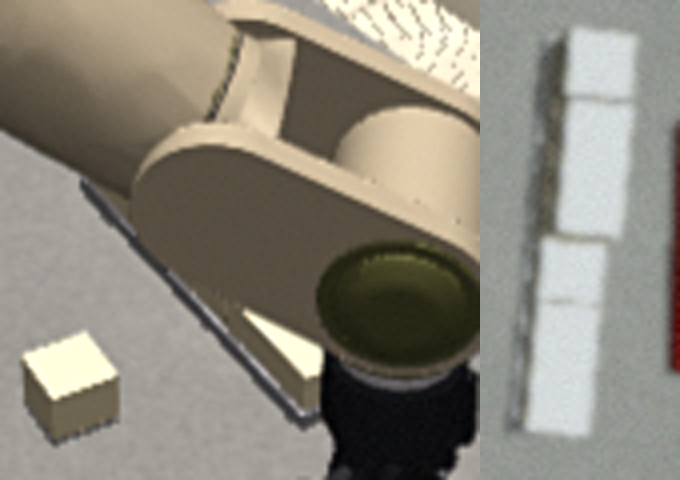

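The top view shows brick A butted against the starter and flush with it to the eye. The arm hides the side view. I'll refine the top-view fit with the neighbours in the model.

```bash
cat > jfit.py <<'E'
from tops import *; from tgt import *
def w(p): d=np.array(p[:2])-C; u=np.array([-np.sin(T),np.cos(T)]); v=np.array([np.cos(T),np.sin(T)]); return [round(float(d@u),1),round(float(d@v),1),round(float(p[2]-T),3)]
def joint(n,items,im,pad=6,hi=None,lo=None):
    """items: list of (y,z,y0,y1); fit all poses jointly"""
    p0=[]
    for it in items: P=place(it[0]); p0+=[P[0],P[1],T]
    bx=lambda q:[box(q[3*i:3*i+3],50,it[2],it[3],it[1],it[1]) for i,it in enumerate(items)]
    u=proj(n,np.vstack(bx(p0))); a=np.floor(u.min(0)).astype(int)-pad; b=np.ceil(u.max(0)).astype(int)+pad
    s=im[a[1]:b[1],a[0]:b[0],1].astype(float); m=sil(n,bx(p0))[a[1]:b[1],a[0]:b[0]]
    hi=np.median(s[m>.99]); lo=np.median(s[(m<.01)&(s<.85*hi)]); s=np.clip((s-lo)/(hi-lo),0,1)
    cost=lambda q:((sum(sil(n,[B])[a[1]:b[1],a[0]:b[0]] for B in bx(q))-s)**2).sum()
    q=np.array(p0); 
    for rep in range(2):
        for i in range(len(items)):
            def c1(v,i=i): r=q.copy(); r[3*i:3*i+3]=v; return cost(r)
            z=q[3*i:3*i+3]
            q[3*i:3*i+3]=minimize(c1,z,method="Nelder-Mead",options=dict(initial_simplex=np.array([z,z+[4,0,0],z+[0,4,0],z+[0,0,.06]]),xatol=.05,fatol=.02)).x
    for i,it in enumerate(items): print(n,it,w(q[3*i:3*i+3]))
    print(round(cost(q),1))
E
python3 -c "
from jfit import *
joint('top',[(125,83,-24.75,24.75),(50,83,-49.75,49.75),(-77,43,-73,73)],capture('top'))"
```

```text
top (125, 83, -24.75, 24.75) [125.4, 0.2, -0.002]
top (50, 83, -49.75, 49.75) [49.1, 3.0, -0.002]
top (-77, 43, -73, 73) [-77.5, 1.4, 0.0]
55.5
```

step_arm --commands "1 -0.08 -0.15 3 0 0 0;1 -0.08 -0.15 6 0 0 0;1 -0.08 -0.15 8.5 0 0 0;1 -0.08 -0.15 9.8 0 0 0;1 -0.08 -0.15 10.3 0 0 0;1 -0.08 -0.15 10.3 0 0 0;1 -0.08 -0.15 10.3 0 0 0;0.3 -0.08 -0.15 10.3 0 0 0;0.3 -0.08 -0.15 10.3 0 0 0;0.3 -0.08 -0.15 10.3 0 0 0;0.3 -0.08 -0.15 10.3 0 0 0;0.3 -0.08 -0.15 10.3 0 0 0;0.3 -0.08 -0.15 10.3 0 0 0;0.3 -0.08 -0.15 10.3 0 0 0"

```text
time_s: 12.45
eef_pos: [482.4, -331.3, -11.2]
ee_rot: [0.001, 0.626, 0.78, -0.0]
force: [-0.1, 1.8, 5.9]
grip_width: 0.579
grip_force: 42.3
```

```bash
python3 -c "
from go import *; from tgt import *
s=sense();print(s['grip_width'],s['grip_force'],s['eef_pos'].round(1))
x,y=place(-56,-1.2)
for z in (95,): print(x,y,rel(x,y,z,T))
"
```

```text
0.578732088995322 42.33695983886719 [ 482.4 -331.3  -11.2]
637.0485531511997 -39.979828955371055 (array([ 25.08,  21.41, -10.64]), array([0.001, 0.001, 0.321]))
```

step_arm --commands "0.3 0 0 -2 0 0 0;0.3 0 0 -6 0 0 0;0.3 0 0 -10 0 0 0;0.3 2 1.7 -10.64 0 0 0.05;0.3 5 4.2 -10.64 0 0 0.12;0.3 8 6.8 -10.64 0 0 0.22;0.3 11 9.4 -10.64 0 0 0.321;0.3 14 12 -10.64 0 0 0.321;0.3 17 14.6 -10.64 0 0 0.321;0.3 20 17.1 -10.64 0 0 0.321;0.3 22.5 19.2 -10.64 0 0 0.321;0.3 24.5 20.9 -10.64 0 0 0.321;0.3 25.08 21.41 -10.64 0 0 0.321;0.3 25.08 21.41 -10.64 0 0 0.321;0.3 25.08 21.41 -10.64 0 0 0.321;0.3 25.08 21.41 -10.64 0 0 0.321"

```text
time_s: 13.78
eef_pos: [636.2, -41.1, 94.0]
ee_rot: [-0.0, 0.743, 0.669, -0.0]
force: [0.2, 0.3, -1.7]
grip_width: 0.576
grip_force: 42.3
```

```bash
python3 -c "
from go import *; from tgt import *
x,y=place(-56,-1.2)
for i in range(4):
  s=sense(); print(s['eef_pos'].round(1),rel(x,y,33,T,s)); capture('side')
"
```

```text
[636.2 -41.1  94. ] (array([0.12, 0.08, 6.1 ]), array([-0.001,  0.   , -0.001]))
[636.3 -41.2  94.2] (array([0.13, 0.06, 6.12]), array([-0.   ,  0.   , -0.002]))
[636.3 -41.1  94.3] (array([0.12, 0.06, 6.13]), array([-0.   ,  0.   , -0.002]))
[636.4 -41.   94.3] (array([0.1 , 0.05, 6.13]), array([-0.   ,  0.   , -0.002]))
```

Lower, staying 6 mm short of A. After that I slide it in.

step_arm --commands "0.3 0.1 0.05 2 0 0 0;0.3 0.1 0.05 4 0 0 0;0.3 0.1 0.05 5.2 0 0 0;0.3 0.1 0.05 5.7 0 0 0;0.3 0.1 0.05 6.0 0 0 0;0.3 0.1 0.05 6.2 0 0 0;0.3 0.1 0.05 6.2 0 0 0;0.3 0.1 0.05 6.2 0 0 0"

```text
time_s: 14.65
eef_pos: [637.8, -38.9, 33.0]
ee_rot: [0.001, 0.743, 0.67, 0.0]
force: [-0.1, 0.6, -3.0]
grip_width: 0.58
grip_force: 42.4
```

```bash
python3 -c "
from go import *; from tgt import *
x,y=place(-50.2,-1.2)
for i in range(3):
  s=sense(); print(s['eef_pos'].round(1),s['force'].round(1),rel(x,y,31.5,T,s)); capture('side')
"
```

```text
[637.8 -38.9  33. ] [-0.1  0.6 -3. ] (array([ 0.46, -0.06,  0.15]), array([0.001, 0.   , 0.   ]))
[637.8 -38.9  33. ] [ 0.3 -0.6 -0.7] (array([ 0.46, -0.06,  0.15]), array([0.001, 0.   , 0.   ]))
[637.7 -38.8  32.9] [-0.3  0.6 -1.4] (array([ 0.46, -0.06,  0.14]), array([0.001, 0.   , 0.   ]))
```

step_arm --commands "0.3 0.1 0 0.1 0 0 0;0.3 0.2 -0.05 0.1 0 0 0;0.3 0.3 -0.05 0.1 0 0 0;0.3 0.4 -0.05 0.15 0 0 0;0.3 0.45 -0.05 0.15 0 0 0;0.3 0.45 -0.05 0.15 0 0 0;0.3 0.45 -0.05 0.15 0 0 0"

```text
time_s: 15.38
eef_pos: [637.9, -34.8, 31.8]
ee_rot: [0.001, 0.743, 0.67, 0.0]
force: [-1.3, -3.9, 5.9]
grip_width: 0.58
grip_force: 43.3
```

step_arm --commands "1 0 0 0 0 0 0;1 0 0 0 0 0 0;1 0 0 0 0 0 0;1 0 0 0 0 0 0;1 0 0 0 0 0 0;1 0 0 -2 0 0 0;1 0 0 -5 0 0 0;1 0 0 -8 0 0 0;1 0 0 -8 0 0 0;1 0 0 -8 0 0 0"

```text
time_s: 16.22
eef_pos: [638.1, -34.3, 112.3]
ee_rot: [0.001, 0.743, 0.67, 0.001]
force: [-0.0, 0.7, -0.3]
grip_width: 0.998
grip_force: 0.0
```

```bash
python3 go.py 486.6 -22.2 80 -.14 486.6 -22.2 -12.5 -.14
```

```text
[486.6, -22.2, 80.0, -0.14] [ -0.35 -15.2    3.18] [0.003 0.    0.037]
[486.6, -22.2, -12.5, -0.14] [ -0.35 -15.24  12.43] [0.003 0.    0.037]
16.2167 [638.1 -34.3 112.3] [-0.24  0.65  1.26  0.    1.24 -0.13]
```

step_arm --commands "1 -0.1 -3 0 0 0 0;1 -0.2 -7 0 0 0 0.02;1 -0.3 -11 1 0 0 0.037;1 -0.35 -14 2.5 0 0 0.037;1 -0.35 -15.2 3.18 0 0 0.037;1 -0.35 -15.2 3.18 0 0 0.037;1 -0.35 -15.2 3.18 0 0 0.037"

```text
time_s: 16.8
eef_pos: [485.7, -22.1, 78.5]
ee_rot: [-0.0, 0.755, 0.656, -0.0]
force: [0.6, 0.3, 0.5]
grip_width: 0.996
grip_force: 0.0
```

```bash
python3 -c "
from jfit import *
L=[(125,83,-24.75,24.75),(50,83,-49.75,49.75),(-50,83,-49.75,49.75),(-125,43,-24,24)]
for n in('top','side'): joint(n,L,capture(n))
a=cv2.convertScaleAbs(cv2.resize(capture('side')[150:270,225:345],(480,480),interpolation=2),alpha=1.3)
b=cv2.convertScaleAbs(cv2.resize(capture('top')[170:220,210:330],(480,200),interpolation=2),alpha=1.7)
b=cv2.resize(cv2.rotate(b,0),(200,480))
cv2.imwrite('pics/p3.png',np.hstack([a,b])[:,:,::-1])"
python3 go.py 486.6 -22.2 -12.5 -.14
```

```text
top (125, 83, -24.75, 24.75) [125.7, 0.1, 0.008]
top (50, 83, -49.75, 49.75) [50.5, 3.0, -0.002]
top (-50, 83, -49.75, 49.75) [-49.8, 1.5, -0.005]
top (-125, 43, -24, 24) [-126.8, 1.6, -0.011]
51.3
side (125, 83, -24.75, 24.75) [124.5, 19.6, -0.508]
side (50, 83, -49.75, 49.75) [44.5, 12.8, -0.389]
side (-50, 83, -49.75, 49.75) [-49.8, -1.6, 0.008]
side (-125, 43, -24, 24) [-125.2, -1.0, -0.003]
482.9
[486.6, -22.2, -12.5, -0.14] [ 0.01 -0.02  9.15] [0.001 0.    0.   ]
17.0 [486.8 -22.3  79. ] [-0.29  0.39  1.78  0.    0.98 -0.15]
```

View pics/p3.png

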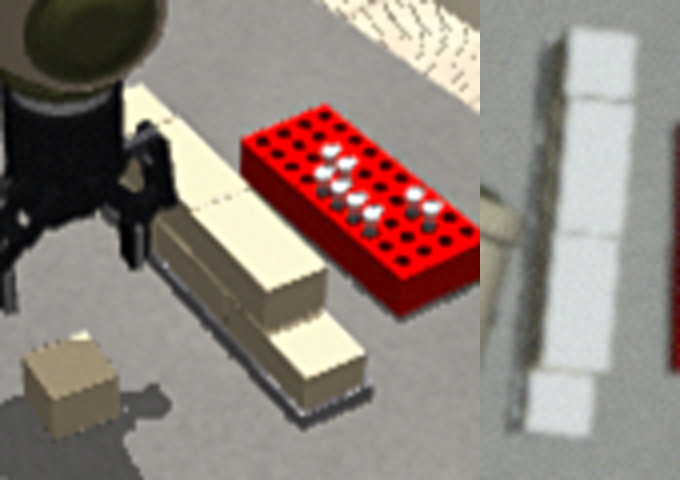

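The second course is closed up so far: starter at 125.7, A at 50.5, B at −49.8, all flush, and the joints look tight in both views. The half is next.

step_arm --commands "1 0 0 3 0 0 0;1 0 0 6 0 0 0;1 0 0 8 0 0 0;1 0 0 8.8 0 0 0;1 0 0 9.1 0 0 0;1 0 0 9.1 0 0 0;1 0 0 9.1 0 0 0;0.3 0 0 9.1 0 0 0;0.3 0 0 9.1 0 0 0;0.3 0 0 9.1 0 0 0;0.3 0 0 9.1 0 0 0;0.3 0 0 9.1 0 0 0;0.3 0 0 9.1 0 0 0;0.3 0 0 9.1 0 0 0"

```text
time_s: 18.17
eef_pos: [486.3, -22.2, -11.3]
ee_rot: [0.001, 0.755, 0.656, 0.0]
force: [-0.7, 0.0, 6.2]
grip_width: 0.581
grip_force: 42.2
```

```bash
python3 -c "
from go import *; from tgt import *
s=sense();print(s['grip_width'],s['grip_force'],s['eef_pos'].round(1))
x,y=place(-131.5,-1.0)
for z in (95,): print(x,y,rel(x,y,z,T))
"
```

```text
0.5812353078549342 42.15496122837067 [486.3 -22.2 -11.3]
629.4847360449514 -115.1002567415813 (array([ -7.2 ,  15.49, -10.61]), array([ 0.002,  0.   , -0.037]))
```

step_arm --commands "0.3 0 0 -2 0 0 0;0.3 0 0 -6 0 0 0;0.3 0 0 -10 0 0 0;0.3 -1.4 3 -10.61 0 0 -0.037;0.3 -2.9 6.2 -10.61 0 0 -0.037;0.3 -4.4 9.4 -10.61 0 0 -0.037;0.3 -5.9 12.6 -10.61 0 0 -0.037;0.3 -6.9 14.8 -10.61 0 0 -0.037;0.3 -7.2 15.49 -10.61 0 0 -0.037;0.3 -7.2 15.49 -10.61 0 0 -0.037;0.3 -7.2 15.49 -10.61 0 0 -0.037;0.3 -7.2 15.49 -10.61 0 0 -0.037"

```text
time_s: 19.17
eef_pos: [628.4, -114.4, 93.9]
ee_rot: [-0.0, 0.742, 0.67, -0.0]
force: [0.0, -0.0, -1.0]
grip_width: 0.576
grip_force: 42.2
```

```bash
python3 -c "
from go import *; from tgt import *
x,y=place(-131.5,-1.0)
for i in range(3):
  s=sense(); print(s['eef_pos'].round(1),rel(x,y,32.8,T,s)); capture('side')
"
```

```text
[ 628.4 -114.4   93.9] (array([-0.06,  0.12,  6.11]), array([-0.001, -0.   ,  0.   ]))
[ 628.5 -114.4   94.1] (array([-0.07,  0.11,  6.13]), array([-0., -0.,  0.]))
[ 628.6 -114.4   94.3] (array([-0.06,  0.1 ,  6.15]), array([-0., -0.,  0.]))
```

step_arm --commands "0.3 -0.06 0.08 2 0 0 0;0.3 -0.06 0.08 4 0 0 0;0.3 -0.06 0.08 5.2 0 0 0;0.3 -0.06 0.08 5.7 0 0 0;0.3 -0.06 0.08 6.0 0 0 0;0.3 -0.06 0.08 6.2 0 0 0;0.3 -0.06 0.08 6.2 0 0 0;0.3 -0.06 0.08 6.2 0 0 0"

```text
time_s: 19.98
eef_pos: [630.2, -115.8, 32.8]
ee_rot: [0.001, 0.743, 0.67, 0.0]
force: [-0.2, 0.9, -0.6]
grip_width: 0.582
grip_force: 42.3
```

```bash
python3 -c "
from go import *; from tgt import *
x,y=place(-125.5,-1.0)
for i in range(3):
  s=sense(); print(s['eef_pos'].round(1),s['force'].round(1),rel(x,y,31.5,T,s)); capture('side')
"
```

```text
[ 630.2 -115.8   32.8] [-0.2  0.9 -0.6] (array([ 0.66, -0.08,  0.13]), array([0.001, 0.   , 0.   ]))
[ 630.2 -115.8   32.8] [-0.2 -0.7 -0.5] (array([ 0.66, -0.08,  0.13]), array([0.001, 0.   , 0.   ]))
[ 630.2 -115.8   32.7] [-0.7  0.1 -1.2] (array([ 0.66, -0.08,  0.12]), array([0.001, 0.   , 0.   ]))
```

step_arm --commands "0.3 0.15 0 0.1 0 0 0;0.3 0.3 -0.05 0.1 0 0 0;0.3 0.4 -0.08 0.1 0 0 0;0.3 0.5 -0.08 0.1 0 0 0;0.3 0.6 -0.08 0.15 0 0 0;0.3 0.65 -0.08 0.15 0 0 0;0.3 0.65 -0.08 0.15 0 0 0"

```text
time_s: 20.72
eef_pos: [630.4, -109.6, 31.7]
ee_rot: [0.001, 0.743, 0.67, 0.0]
force: [0.4, -3.7, 8.9]
grip_width: 0.577
grip_force: 43.3
```

step_arm --commands "1 0 0 0 0 0 0;1 0 0 0 0 0 0;1 0 0 0 0 0 0;1 0 0 0 0 0 0;1 0 0 0 0 0 0;1 0 0 -2 0 0 0;1 0 0 -5 0 0 0;1 0 0 -8 0 0 0;1 0 -3 -10 0 0 0;1 0 -7 -10 0 0 0;1 0 -11 -10 0 0 0;1 0 -15 -10 0 0 0;1 0 -19 -10 0 0 0;1 0 -23 -10 0 0 0;1 0 -26 -10 0 0 0;1 0 -26 -10 0 0 0;1 0 -26 -10 0 0 0"

```text
time_s: 22.13
eef_pos: [370.7, -82.4, 130.9]
ee_rot: [0.001, 0.743, 0.669, 0.0]
force: [1.4, -0.6, 0.3]
grip_width: 1.0
grip_force: 0.0
```

```bash
python3 -c "
from jfit import *
L=[(125,83,-24.75,24.75),(50,83,-49.75,49.75),(-50,83,-49.75,49.75),(-125,83,-24.75,24.75)]
for n in('top','side'): joint(n,L,capture(n))
a=cv2.convertScaleAbs(cv2.resize(capture('side')[150:270,225:345],(480,480),interpolation=2),alpha=1.3)
b=cv2.convertScaleAbs(cv2.resize(capture('top')[170:220,210:330],(480,200),interpolation=2),alpha=1.7)
b=cv2.resize(cv2.rotate(b,0),(200,480))
cv2.imwrite('pics/p4.png',np.hstack([a,b])[:,:,::-1])"
```

```text
top (125, 83, -24.75, 24.75) [125.8, 0.1, 0.007]
top (50, 83, -49.75, 49.75) [50.5, 2.9, -0.001]
top (-50, 83, -49.75, 49.75) [-50.0, 1.6, -0.001]
top (-125, 83, -24.75, 24.75) [-126.9, 1.6, 0.002]
53.2
side (125, 83, -24.75, 24.75) [126.2, -2.4, 0.012]
side (50, 83, -49.75, 49.75) [50.7, 0.1, -0.006]
side (-50, 83, -49.75, 49.75) [-49.5, -1.6, 0.01]
side (-125, 83, -24.75, 24.75) [-126.3, -0.7, -0.002]
228.1
```

View pics/p4.png

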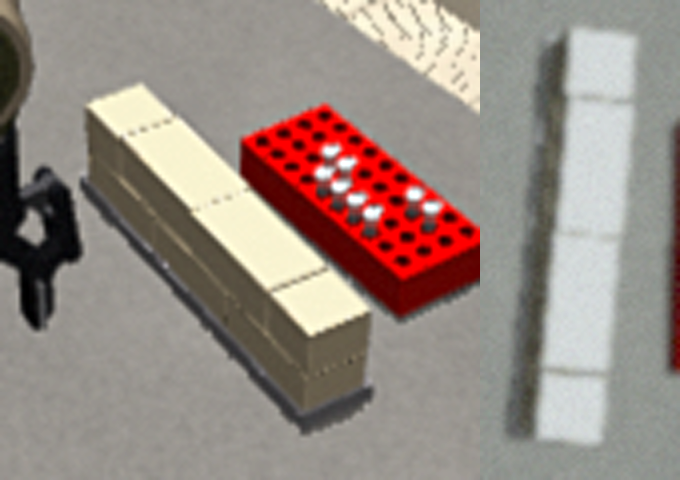

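The wall is complete and level, with small joints. The widest spacing is about 77 mm between B and the half, against a limit of 79. All four bricks are within tolerance, so I hand in.

```bash
python3 -c "
from rig import *
print(finish_job())"
```

```text
the job is handed in; nothing more can be done
None
```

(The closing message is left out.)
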